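# Tilt an unbolted crossbar out of a lipped control housing and hold it up

### The arm

A 6-joint arm with a two-finger parallel gripper is mounted at the origin on the work surface. World frame = base frame: x ahead of the robot, y to its left, z up, the work surface at z = 0. Lengths are in m, angles in degrees, forces in N, time in s.
With the tool pointing down it reaches from about 0.4 to 0.825 m from the base axis. Payload 7 kg.
Tool frame: the origin (TCP) lies on the centre line of the jaws, within the pads' length; the fingertips stand 17 mm ahead of it and the grasp point (between the pads) lies 2 mm behind it; z points along the fingers, y is the direction in which the jaws open and shut (so a half turn about z gives the same grasp; the last joint's range is limited). The gripper opens to 88 mm and grips with 3 to 60 N. Pads are 19 mm wide; open, the fingers measure 130 mm over their backs; the gripper's body (78 mm by 193 mm) begins 47 mm behind the grasp point.
Start: joints at [16.507, 20.546, 0.682, 0, -70.136, -16.507], TCP at [0.675, -0, 0.244] pointing down, gripper open.
Joint ranges: [-176.03, 176.03], [-82.01, 121.73], [-58.28, 71.71], [-173.87, 95.51], [-174.79, -0.11], [-173.66, 173.66]. Speed limits (degrees/s): [136.94, 136.94, 172.46, 180, 180, 180].

### API

Orientations are given as [roll, pitch, yaw] about the fixed x, y, z axes, in that order (R = Rz(yaw) Ry(pitch) Rx(roll)).
In Python, from plant import telemetry, vision, close_job, recognise, silhouettes, place_of gives the robot as it stands.
- The arm moves only by the shell command python3 -m handwheel 'ROWS'. ROWS is JSON, a list that holds one entry, the list of rows, each a list of 5 numbers: the shift along the tool's x, y, z in m, then the turn about the tool's z in rad, then the closure, from 0 (fully open) to 1 (shut). In form: [[[tx, ty, tz, yaw, gripper], ...]]. A call has 1 to 20 rows; each row shifts and turns the commanded pose from where the row before left it, along the tool's axes as they then stand; what a row does not reach is not made up. A row lasts 1/12 s, in which the tool goes at most 41.7 mm and 7.16 degrees, less where a joint would pass 70% of its speed; a pose out of reach is approached as far as the arm can. A call with a gripper value outside its range is refused whole. The fingers move at their own pace and stop on an object; the grip force is fixed at half the most. Time passes only in rows, so rows that do not move let the fingers close. It gives the time, the measured TCP pose, the force and the opening at its end, in the units of the state.
- telemetry.get_obs(): the state, without advancing time (a new reading comes with each control period).
- vision.snapshot(name): name is "scene" or "side" or "wrist"; returns a dict with "color" (480x640x3 uint8, red, green, blue), "mtx" (3x3 intrinsics, pixels), "dist" ([k1, k2, p1, p2, k3] as OpenCV has them; the pictures are not rectified), "cam_to_world" (4x4, takes a point from camera to world coordinates); the wrist camera has in their place "tool_from_camera" (4x4, takes a point from camera to tool coordinates, whose origin is the TCP and whose axes are the flange's). Camera axes: x right, y down, z forward; pixel columns grow to the right and rows downward; lengths in m; the calibration is good to about 2 mm. A picture is of the moment at which its call begins: read the wrist's pose just before it. There is no depth.
- close_job(): hands the job in, once; it reports no verdict.
Trained networks look in a picture, given as the dict that the camera call returned (one of the last four; its "shot" number tells which), for a name from the list of things; names that differ only in an ending like _2 or _b are one class to them, and where a whole thing is asked for, a point or a joint stands for the part that bears it (a point fixed in the world has none). Each returns a list of dicts, best first, with "conf" (0 to 1); they miss things now and then, are a little off and sometimes report something else, mostly with a low value. They report only what shows in the picture. A call takes as long as a camera call.
- recognise(name, picture): "xy" ([column, row] in pixels, amid what is visible of it).
- silhouettes(name, picture): "region" (480x640 bool, what is visible of it) and "xy" ([column, row] in pixels, amid what is visible of it).
- place_of(name, picture): "xy" ([column, row] in pixels: a listed point, or the origin of a listed thing).
The state is a dict: "clock": time; "joint_pos": joint angles; "qvel": joint speeds; "tau": joint torques, N m; "tool_pos": TCP position; "orientation": TCP orientation; "force": force on the tool from outside, world axes, zero at the start; "moment": the same for the moment, N m; "opening": finger opening in m.
Only numpy, scipy, OpenCV 4.12 (cv2) and the standard library are available. Lean on these libraries where they do the work, as an engineer would, in place of code of your own. Each camera call takes 0.05 s, during which the arm holds its last target.

### The job

The drilled square crossbar in the open grey control housing has been unbolted, but it is longer than the housing's mouth: both its ends lie under the turned-in lips. Grip it by the middle, shift it lengthwise under one lip until the other end is free, tilt that end up and draw the bar out through the mouth, leaving the housing where it lies and the other things on the bench alone. Finish still gripping the bar, steady and level over the housing, a good hand's breadth above it, for me to take from you; do not put it down or let go.

Things in the scene. Friction and masses are not known exactly. Their poses are not given: they have to be found in the camera images.
- bar_mid (a point): centre (half-way up, half-way along) of the drilled square aluminium crossbar, bare metal, 250 mm long, 25 wide, 25 high, about 0.13 kg, with five dark holes along its top; its x axis runs along the bar, z up as it lies. It lies loose and lengthwise across two strips inside the housing, roughly in the middle, its underside 15 above the bench, its middle 27.5 above the bench. Hollow, walls 2.5 thick.
- bar_end_a (a point): centre of the crossbar's end face at +x of bar_mid (125 mm from bar_mid)
- bar_end_b (a point): centre of the crossbar's end face at -x of bar_mid (125 mm from bar_mid)
- housing: grey steel control housing, a shallow box 300 x 200 x 80 mm lying loose on its back, open at the top, 2.6 kg (slides if pushed with some 10 N). Origin at the centre of its underside, x along the 300 side, away from the robot give or take 30 degrees, z up. Walls and floor 3 thick, inside 294 x 194. Three black cable glands stick out 21 from the +x end.
- mouth (a point): centre of the housing's mouth, level with the rim, 80 mm above the bench; axes as the housing's. A flat lip 31 wide and 3 thick turns inwards from the top of all four walls (upper face 80, lower face 77 above the bench), leaving a mouth 232 (x) by 132 (y) edged by a black gasket.
- inner_floor (a point): centre of the housing's inner floor, 3 mm above the bench; axes as the housing's. Two steel cross strips 20 wide, 12 high (tops 15 above the bench) at x = -75 and +75, from y = -95 to +60; between them the floor under the bar is free. Under the +y lip a row of terminals from y = +62 to +97, up to 43 above the bench.
- bar: the same crossbar; origin at the centre of its underside, axes as bar_mid
- bolt_inside: loose M8 bolt, 56 mm long, 13 across its head, lying along x on the housing's floor near the -y wall; origin under its middle; leave it
- nut_carton: bystander: brown carton 150 x 105 x 65 mm of nuts, left of the housing; origin under its centre
- washer_carton: bystander: brown carton 150 x 105 x 65 mm of washers, farther left; origin under its centre
- spare_tube: bystander: shorter drilled square tube, 150 x 25 x 25 mm, lying on the bench to the left; origin under its centre
- threaded_rod: bystander: threaded rod 300 mm long, 10 thick, with two nuts (17 across), on the bench to the right; origin under its centre
- bolt_bench: bystander: hex bolt 76 mm long, 17 across its head, on the bench to the right; origin under its middle
- screwdriver: bystander: screwdriver on the bench to the right; origin under its middle
- washer: bystander: flat washer, 44 mm across, 4 thick, on the bench to the left; origin under its centre

How it is judged:
By the outcome, as a careful person would: the job done as asked, in the order asked, and still so for the second after the job is handed in, while the arm keeps its last pose, push and grip.
It also fails if it takes over 40 s, if anything falls off the work surface, if the arm or the gripper's body presses on something with over 40 N, if the wrist force passes 120 N, or if a joint passes its speed limit or range.

## Working session

There is one attempt and no reset: what is moved stays moved. The work goes in short steps, Python scripts to look and compute and a shell command to move; the robot and the scene stay as the last step left them, time stands still between calls to the robot, and variables do not carry over. Pictures are saved under pics/ and viewed, and the job is handed in when it is done.

```bash
mkdir -p pics; ls
python3 - <<'E'
from plant import telemetry, vision
import cv2
o=telemetry.get_obs();print(o)
for n in("scene","side","wrist"):
    s=vision.snapshot(n);cv2.imwrite(f"pics/{n}0.png",s["color"][:,:,::-1]);print(n,s["mtx"].tolist(),s["dist"],s.get("cam_to_world"),s.get("tool_from_camera"))
E
```

```text
pics
{'clock': 0.0, 'joint_pos': array([ 1.65054484e+01,  2.05891239e+01,  6.32513825e-01, -2.11229975e-02,
       -7.01363464e+01, -1.65076838e+01]), 'qvel': array([ 0.05592342, -0.03686151,  0.05978827, -0.04859006, -0.03062995,
        0.08218684]), 'tau': array([-8.00930356e-04, -5.82726967e+01,  2.93058443e+01,  6.99745238e+00,
        6.93249181e-03, -2.06530804e-04]), 'tool_pos': array([ 6.74519405e-01, -4.11374060e-05,  2.42636036e-01]), 'orientation': array([ 1.79905232e+02, -7.37714394e-03, -9.00094227e+01]), 'force': array([ 0.24619527,  0.39450057, -0.31212783]), 'moment': array([0.00318211, 0.08983836, 0.01752456]), 'opening': 0.08807285659816029}
scene [[472.13465294512685, 0.0, 321.3435343424927], [0.0, 472.13465294512685, 234.54191555186554], [0.0, 0.0, 1.0]] [-0.10263504  0.          0.          0.          0.        ] [[ 0.39596417  0.65985095 -0.63859932  1.26873152]
 [ 0.91810507 -0.29750131  0.26187029 -0.3144015 ]
 [-0.01718877 -0.68999253 -0.72361237  0.94280102]
 [ 0.          0.          0.          1.        ]] None
side [[492.4972683220213, 0.0, 319.46767701778685], [0.0, 492.4972683220213, 228.48233158666824], [0.0, 0.0, 1.0]] [0.00648098 0.         0.         0.         0.        ] [[ 0.74556682 -0.4956654   0.44547271 -0.18227526]
 [-0.66634442 -0.56521863  0.48632603 -0.74589211]
 [ 0.01073449 -0.65942681 -0.75169213  1.26475378]
 [ 0.          0.          0.          1.        ]] None
wrist [[404.9840653611344, 0.0, 325.4576749935717], [0.0, 404.9840653611344, 234.607530522177], [0.0, 0.0, 1.0]] [-0.02995163  0.          0.          0.          0.        ] None [[ 5.58558164e-04 -9.50650703e-01 -3.10262678e-01  8.36601478e-02]
 [ 9.99998334e-01 -8.12026538e-06  1.82515272e-03  8.37495215e-04]
 [-1.73760213e-03 -3.10263181e-01  9.50649115e-01 -1.42616139e-01]
 [ 0.00000000e+00  0.00000000e+00  0.00000000e+00  1.00000000e+00]]
```

View pics/scene0.png

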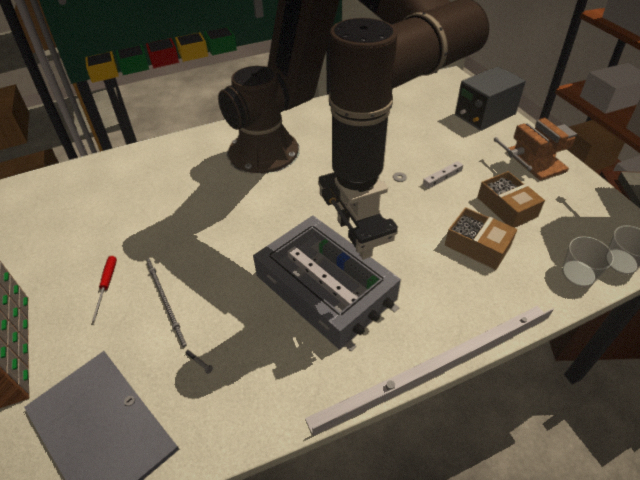

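View pics/side0.png

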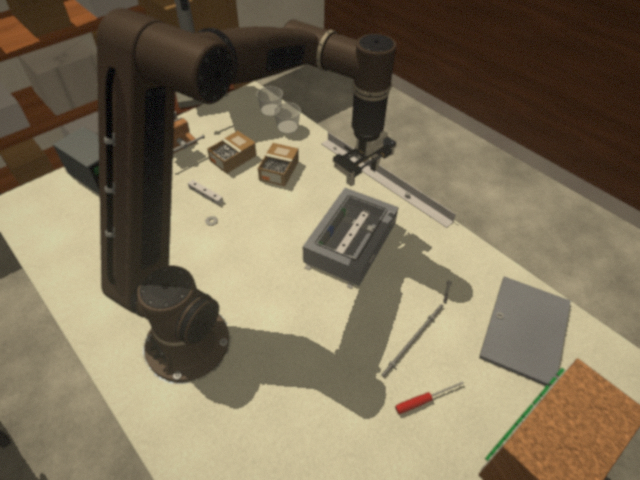

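View pics/wrist0.png

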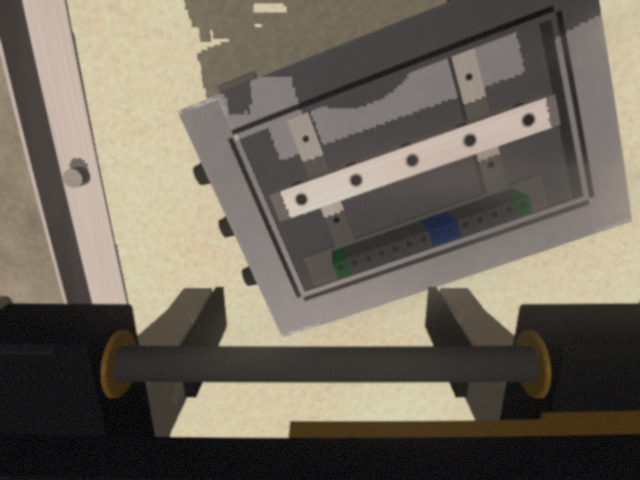

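The wrist view shows the bar from about (285,205) to (550,110), the glands on the left, which is +x, and the terminals at the bottom. The housing mouth corners are near (232,135), (555,9), (590,199) and (304,297). The bar's holes run from (301,199) to (529,120).

```bash
cat > h.py <<'E'
import numpy as np, cv2
from scipy.spatial.transform import Rotation as R
from plant import telemetry, vision, recognise, silhouettes, place_of
def toolT(o):
    T=np.eye(4);T[:3,:3]=R.from_euler('xyz',o['orientation'],degrees=True).as_matrix();T[:3,3]=o['tool_pos'];return T
def shot(n,fn=None):
    o=telemetry.get_obs();s=vision.snapshot(n)
    s['T']=s['cam_to_world'] if n!='wrist' else toolT(o)@s['tool_from_camera']
    if fn: cv2.imwrite('pics/'+fn,s['color'][:,:,::-1])
    return s
def ray(s,uv):
    p=cv2.undistortPoints(np.array([[uv]],float),s['mtx'],s['dist'])[0,0]
    return s['T'][:3,3],s['T'][:3,:3]@np.array([p[0],p[1],1])
def onz(s,uv,z):
    c,d=ray(s,uv);return (c+d*(z-c[2])/d[2])
def proj(s,P):
    P=np.atleast_2d(P);W=np.linalg.inv(s['T']);rv=cv2.Rodrigues(W[:3,:3])[0]
    return cv2.projectPoints(P.astype(float),rv,W[:3,3],s['mtx'],s['dist'])[0][:,0]
E
python3 - <<'E'
from h import *
Z=dict(bar_mid=.0275,bar_end_a=.0275,bar_end_b=.0275,mouth=.08,inner_floor=.003,housing=0.,bar=.015)
for n in('wrist','scene','side'):
    s=shot(n)
    for k,z in Z.items():
        for d in place_of(k,s)[:2 if 'end' in k else 1]:
            print(n,k,round(d['conf'],2),np.round(d['xy'],0),np.round(onz(s,d['xy'],z)[:2],4))
    if n=='wrist':
        print('holes');H=[]
        for uv in[(301,199),(356,180),(412,160),(470,140),(529,120)]:
            H.append(onz(s,uv,.04));print(np.round(H[-1],4))
        print('corners')
        C=[onz(s,uv,.08) for uv in[(232,135),(555,9),(590,199),(304,297)]]
        for c in C:print(np.round(c,4))
        c=np.mean(C,0);print(c,np.degrees(np.arctan2(*( (C[0]-C[1]+C[3]-C[2])[1::-1]))))
        d=H[0]-H[4];print(np.mean(H,0),np.degrees(np.arctan2(d[1],d[0])),np.linalg.norm(d))
        I=s['color'][:,:,::-1][0:310,170:630];cv2.imwrite('pics/w0z.png',cv2.resize(I,None,fx=1.7,fy=1.7,interpolation=2))
E
```

```text
wrist bar_mid 0.56 [410. 160.] [ 0.5986 -0.0355]
wrist bar_end_a 0.77 [551. 108.] [ 0.4804 -0.0806]
wrist bar_end_a 0.73 [279. 205.] [0.7152 0.0052]
wrist bar_end_b 0.77 [551. 108.] [ 0.4804 -0.0806]
wrist bar_end_b 0.73 [279. 205.] [0.7152 0.0052]
wrist mouth 0.98 [419. 172.] [ 0.6024 -0.0339]
wrist inner_floor 0.85 [398. 156.] [ 0.6052 -0.0362]
wrist housing 0.88 [396. 154.] [ 0.6064 -0.0378]
wrist bar 0.72 [407. 157.] [ 0.5986 -0.0368]
holes
[ 0.6943 -0.0036  0.04  ]
[ 0.6467 -0.0204  0.04  ]
[ 0.5995 -0.0375  0.04  ]
[ 0.5517 -0.0544  0.04  ]
[ 0.5039 -0.071   0.04  ]
corners
[ 0.7419 -0.0612  0.08  ]
[ 0.5162 -0.1462  0.08  ]
[ 0.4659 -0.0132  0.08  ]
[0.6909 0.0708 0.08  ]
[ 0.60372711 -0.03744277  0.08      ] 20.56120685801462
[ 0.59920894 -0.03737893  0.04      ] 19.482737205915278 0.2018768744619983
scene bar_mid 0.86 [327. 280.] [ 0.6084 -0.0321]
scene bar_end_a 0.82 [359. 311.] [ 7.227e-01 -5.000e-04]
scene bar_end_b 0.82 [359. 311.] [ 7.227e-01 -5.000e-04]
scene mouth 0.89 [326. 267.] [ 0.6092 -0.0333]
scene inner_floor 0.68 [325. 287.] [ 0.6072 -0.0379]
scene housing 0.75 [322. 285.] [ 0.5969 -0.0416]
scene bar 0.73 [325. 282.] [ 0.6024 -0.0337]
side bar_mid 0.61 [348. 237.] [ 0.5971 -0.0349]
side bar_end_a 0.83 [367. 216.] [ 0.7119 -0.0091]
side bar_end_a 0.79 [333. 265.] [ 0.4807 -0.0887]
side bar_end_b 0.83 [367. 216.] [ 0.7119 -0.0091]
side bar_end_b 0.79 [333. 265.] [ 0.4807 -0.0887]
side mouth 0.83 [352. 225.] [ 0.6081 -0.0375]
side inner_floor 0.63 [351. 238.] [ 0.6159 -0.0309]
side housing 0.82 [350. 240.] [ 0.6109 -0.0324]
side bar 0.86 [348. 239.] [ 0.597  -0.0341]
```

View pics/w0z.png

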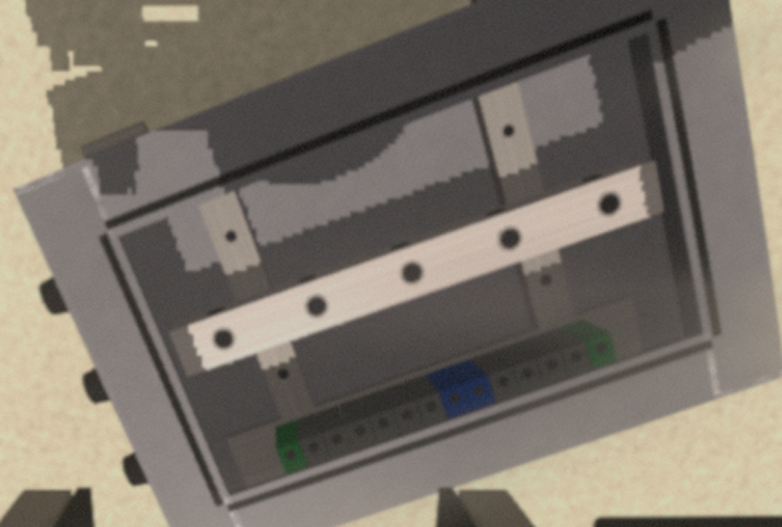

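```bash
python3 -m handwheel '[[[0.0093,0.019,0,0,0.4],[0.0093,0.019,0,0,0.4],[0.0093,0.019,0,0,0.4],[0.0093,0.019,0,0,0.4],[0,0,0.008,0.123,0.4],[0,0,0.008,0.123,0.4],[0,0,0.008,0.123,0.4],[0,0,0.008,0.123,0.4],[0,0,0.008,0.123,0.4],[0,0,0.008,0.123,0.4],[0,0,0.008,0.123,0.4],[0,0,0.008,0.123,0.4],[0,0,0.008,0.123,0.4],[0,0,0.008,0.123,0.4],[0,0,0,0,0.4],[0,0,0,0,0.4]]]'
python3 - <<'E'
from h import *
o=telemetry.get_obs();print(o)
s=shot('wrist','w1.png')
for k,z in dict(bar_mid=.0275,mouth=.08).items():
    for d in place_of(k,s)[:1]: print(k,d['conf'],d['xy'],onz(s,d['xy'],z))
E
```

```text
clock: 2.68
tool_pos: [0.5988, -0.0373, 0.1634]
orientation: [-180.0, -0.0, -160.2]
force: [-0.3, 0.8, 0.1]
opening: 0.0533
{'clock': 2.6833, 'joint_pos': array([ 1.50812786e+01,  1.71883489e+01, -1.53126199e+01,  7.98047054e-03,
       -5.75434978e+01, -8.53334076e+01]), 'qvel': array([-6.40598380e-05, -5.64409433e-01,  8.53241454e-01,  3.27382498e-01,
       -2.24608679e-01,  1.84200736e+00]), 'tau': array([-1.14043729e-02, -4.97414732e+01,  2.55918342e+01,  6.05272785e+00,
       -8.18249420e-03, -7.53484201e-01]), 'tool_pos': array([ 0.59884191, -0.03731557,  0.16341456]), 'orientation': array([-1.79996909e+02, -4.48670872e-02, -1.60247845e+02]), 'force': array([-0.28862787,  0.82058407,  0.1136762 ]), 'moment': array([-0.06142508, -0.12144132,  0.00635909]), 'opening': 0.053263875621883096}
bar_mid 0.57 [323.8, 232.3] [ 0.60201424 -0.0359463   0.0275    ]
```

View pics/w1.png

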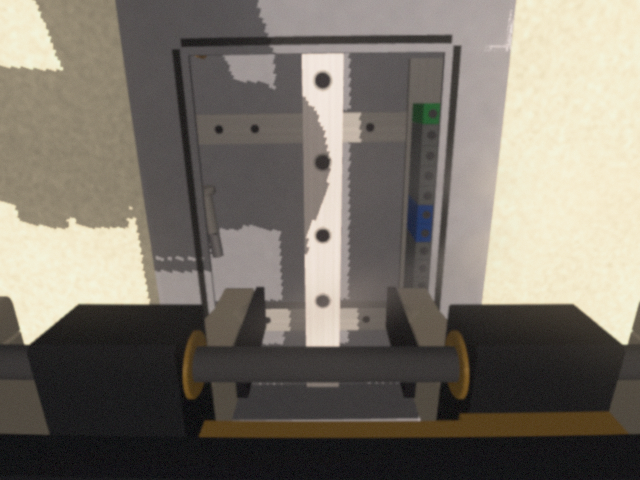

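The bar appears vertical and centred between the fingers, with holes at (322,80), (322,162), (322,235) and (322,300). The mouth's top edge is at row 45, and its sides are at columns 186 and 450 near the top.

Run:
```python
from h import *
s=shot('wrist')
T=toolT(telemetry.get_obs())
g=cv2.cvtColor(s['color'],cv2.COLOR_RGB2GRAY)
H=[]
for uv in[(322,80),(322,162),(322,235),(322,300)]:
    u,v=uv;p=255-g[v-12:v+13,u-12:u+13].astype(float);p=np.clip(p-190,0,None)
    yy,xx=np.mgrid[-12:13,-12:13];uv=(u+(p*xx).sum()/p.sum(),v+(p*yy).sum()/p.sum())
    P=onz(s,uv,.04);H.append(P);print(np.round(uv,1),np.round(P,4),'tool',np.round(np.linalg.inv(T)@np.r_[P,1],4))
d=H[-1]-H[0];print(np.degrees(np.arctan2(d[1],d[0])))
for uv in [(180,42),(450,42),(192,58),(443,50)]:
    P=onz(s,uv,.08);print(np.round(P,4),'tool',np.round(np.linalg.inv(T)@np.r_[P,1],4))
```

```text
[322.2  78.6] [ 0.5057 -0.0715  0.04  ] tool [ 9.980e-02 -8.000e-04  1.242e-01  1.000e+00]
[321.9 160.8] [ 0.5534 -0.0547  0.04  ] tool [ 0.0493 -0.001   0.1242  1.    ]
[322.4 233.8] [ 0.6006 -0.0375  0.04  ] tool [-1.000e-03 -7.000e-04  1.243e-01  1.000e+00]
[nan nan] [nan nan nan] tool [nan nan nan nan]
nan
[ 0.5154 -0.1455  0.08  ] tool [ 0.1156 -0.0737  0.0842  1.    ]
[ 0.4685 -0.0147  0.08  ] tool [0.1157 0.0653 0.0841 1.    ]
[ 0.5208 -0.1377  0.08  ] tool [ 0.1079 -0.0681  0.0842  1.    ]
[ 0.4732 -0.0165  0.08  ] tool [0.1119 0.062  0.0841 1.    ]<stdin>:8: RuntimeWarning: invalid value encountered in scalar divide
```

```bash
python3 -m handwheel '[[[-0.001,-0.0008,0.02,0,0.4],[0,0,0.02,0,0.4],[0,0,0.02,0,0.4],[0,0,0.02,0,0.4],[0,0,0.02,0,0.4],[0,0,0.014,0,0.4],[0,0,0.008,0,0.4],[0,0,0.005,0,0.4],[0,0,0,0,0.4]]]'
python3 - <<'E'
from h import *
s=shot('scene','s2.png')
cv2.imwrite('pics/s2z.png',cv2.resize(s['color'][180:380,220:440,::-1],None,fx=3,fy=3))
E
```

```text
clock: 3.63
tool_pos: [0.6, -0.0377, 0.0361]
orientation: [180.0, -0.0, -160.4]
force: [0.6, -0.0, 0.1]
opening: 0.0525
```

View pics/s2z.png

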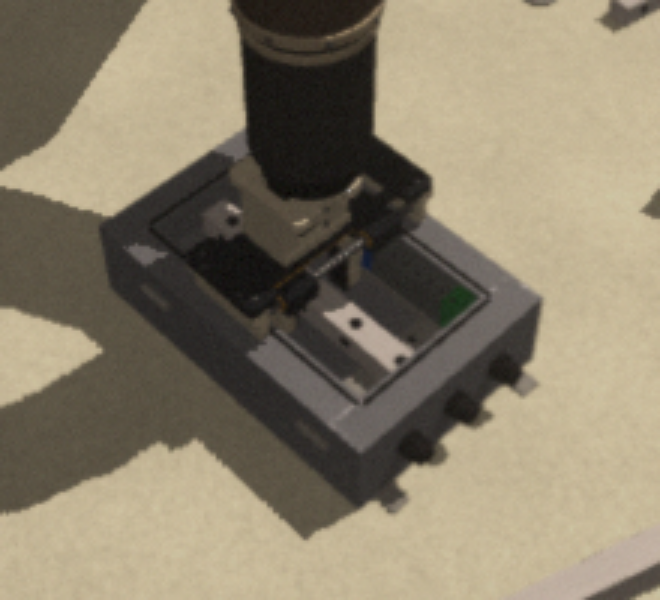

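The fingers straddle the bar and the gripper body is just above the lips, with no contact force. Next I close the jaws.

```bash
python3 -m handwheel '[[[0,0,0,0,1],[0,0,0,0,1],[0,0,0,0,1],[0,0,0,0,1],[0,0,0,0,1],[0,0,0,0,1],[0,0,0,0,1],[0,0,0,0,1]]]'
```

```text
clock: 4.35
tool_pos: [0.6004, -0.0376, 0.037]
orientation: [-180.0, 0.0, -160.5]
force: [-2.0, 0.3, 5.9]
opening: 0.0245
```

```bash
python3 -m handwheel '[[[0,0,-0.004,0,1],[0,0,-0.004,0,1],[0,0,0,0,1],[-0.005,0,0,0,1],[-0.005,0,0,0,1],[-0.005,0,0,0,1],[-0.004,0,0,0,1],[0,0,0,0,1],[0,0,0,0,1]]]'
python3 - <<'E'
from h import *
s=shot('wrist','w3.png')
T=toolT(telemetry.get_obs());print(telemetry.get_obs()['force'])
s=shot('scene');cv2.imwrite('pics/s3z.png',cv2.resize(s['color'][180:380,220:440,::-1],None,fx=3,fy=3))
E
```

```text
clock: 5.1
tool_pos: [0.6182, -0.0312, 0.0442]
orientation: [180.0, -0.0, -160.5]
force: [-0.2, -0.4, -1.0]
opening: 0.0248
[ 0.18418251  0.16787667 -1.83775196]
```

View pics/w3.png

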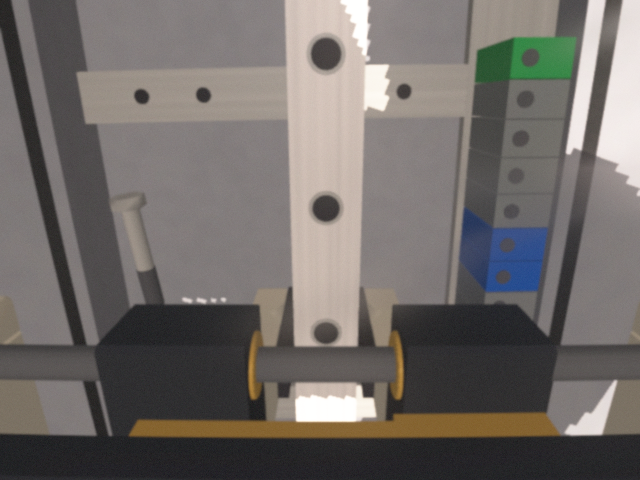

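View pics/s3z.png

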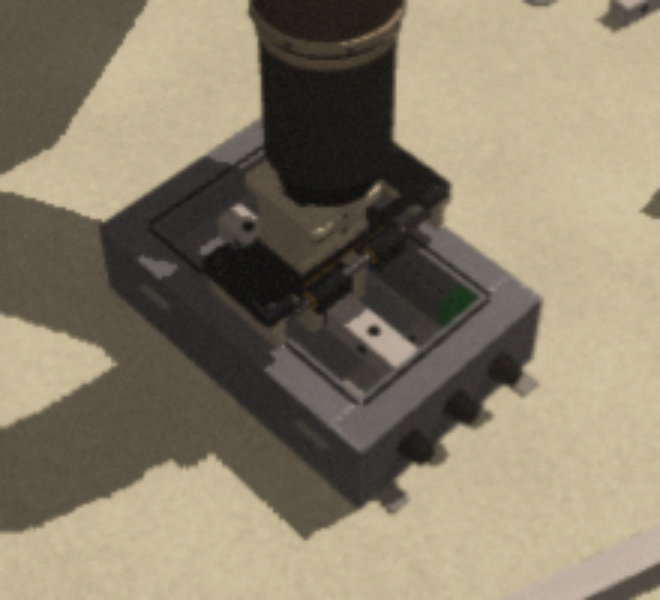

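```bash
python3 -m handwheel '[[[0,0,-0.007,0,1],[0,0,-0.007,0,1],[0,0,-0.007,0,1],[0,0,-0.005,0,1],[0,0,-0.003,0,1],[0,0,-0.003,0,1],[0,0,-0.003,0,1],[0,0,0,0,1]]]'
python3 - <<'E'
from h import *
s=shot('side');cv2.imwrite('pics/d4z.png',cv2.resize(s['color'][150:310,270:450,::-1],None,fx=3.5,fy=3.5))
s=shot('scene');cv2.imwrite('pics/s4z.png',cv2.resize(s['color'][180:380,220:440,::-1],None,fx=3,fy=3))
E
```

```text
clock: 5.87
tool_pos: [0.618, -0.0313, 0.0798]
orientation: [180.0, -0.0, -160.5]
force: [0.1, 0.3, -4.3]
opening: 0.0246
```

View pics/d4z.png

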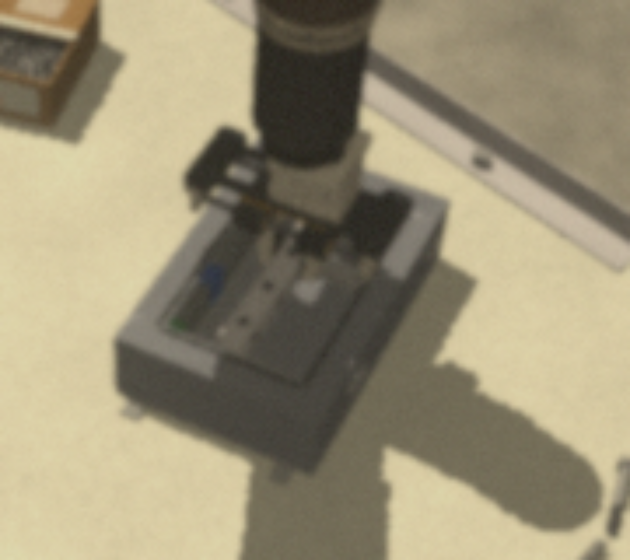

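View pics/s4z.png

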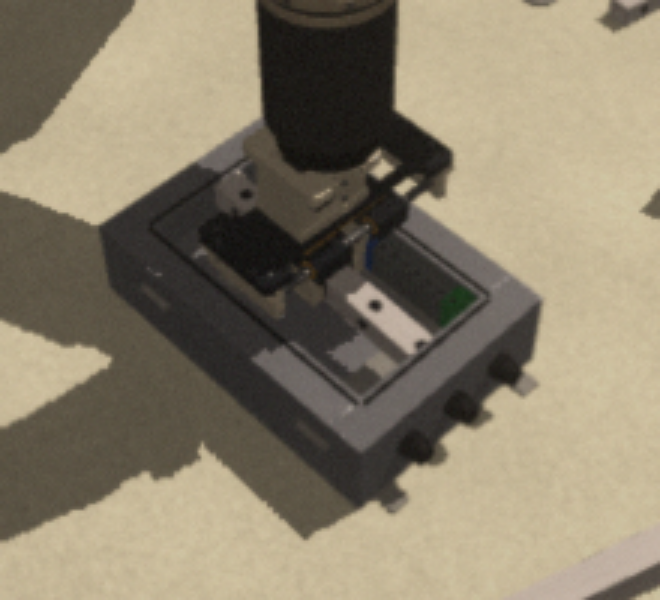

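Contact with the lip has begun: vertical force is -4.3 N and the housing hasn't moved. I keep lifting slowly so the bar pivots in the pads.

```bash
python3 -m handwheel '[[[0,0,-0.003,0,1],[0,0,-0.003,0,1],[0,0,-0.003,0,1],[0,0,0,0,1]]]'
python3 - <<'E'
from h import *
s=shot('wrist','w5.png')
s=shot('scene');cv2.imwrite('pics/s5z.png',cv2.resize(s['color'][180:380,220:440,::-1],None,fx=3,fy=3))
E
```

```text
clock: 6.3
tool_pos: [0.6178, -0.0314, 0.0889]
orientation: [180.0, -0.0, -160.5]
force: [-0.6, -0.0, -4.1]
opening: 0.025
```

View pics/w5.png

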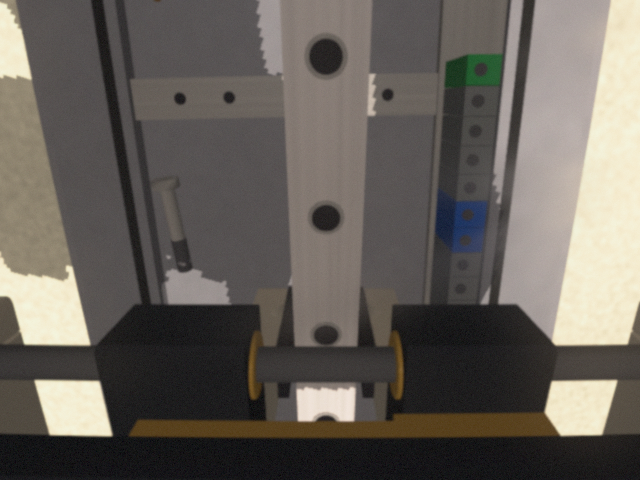

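View pics/s5z.png

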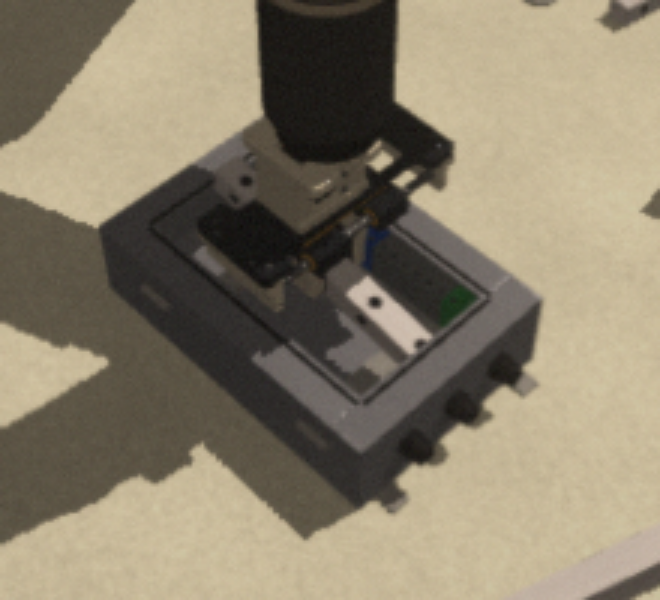

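```bash
python3 -m handwheel '[[[0,0,-0.003,0,1],[0,0,-0.003,0,1],[0,0,-0.003,0,1],[0,0,-0.003,0,1],[0,0,-0.002,0,1],[0,0,0,0,1]]]'
python3 - <<'E'
from h import *
s=shot('wrist','w6.png')
T=toolT(telemetry.get_obs())
s=shot('scene');cv2.imwrite('pics/s6z.png',cv2.resize(s['color'][160:360,220:440,::-1],None,fx=3,fy=3))
s=shot('side');cv2.imwrite('pics/d6z.png',cv2.resize(s['color'][150:310,270:450,::-1],None,fx=3.5,fy=3.5))
E
```

```text
clock: 6.9
tool_pos: [0.6183, -0.0313, 0.1032]
orientation: [-180.0, 0.0, -160.5]
force: [-0.8, 0.1, -2.8]
opening: 0.0245
```

View pics/w6.png

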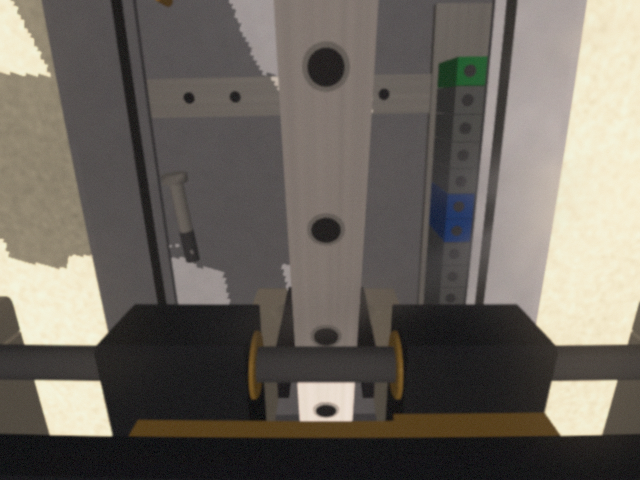

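View pics/s6z.png

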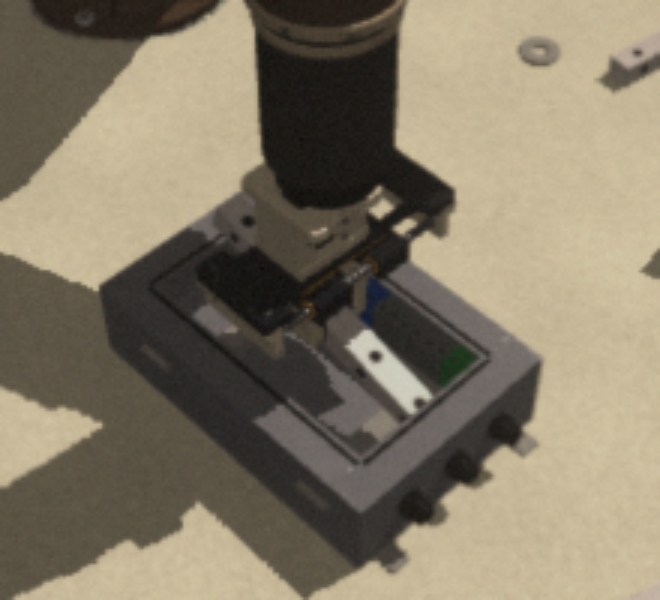

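View pics/d6z.png

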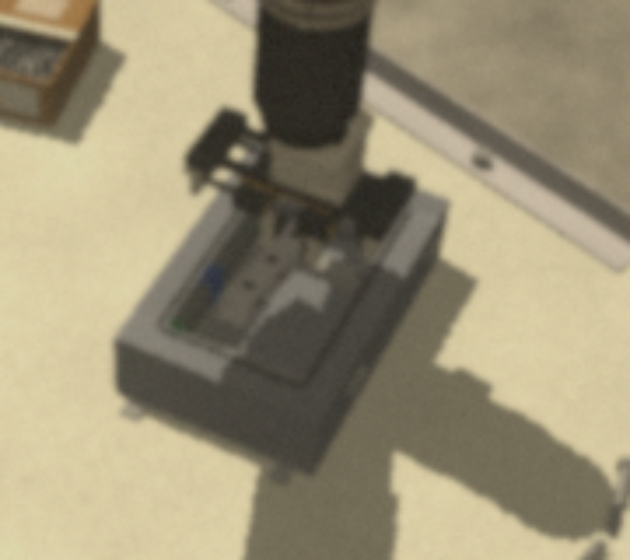

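```bash
cat >> h.py <<'E'
from scipy.optimize import least_squares
def fit(s,obs):
    """obs: {k:(u,v)} hole k in -2..2 (k>0 toward tool +x). returns cx,cz(tool frame of bar mid),tilt deg(+: tool+x end up)"""
    Tt=s['tool_from_camera']
    def res(p,full=False):
        cx,cy,cz,th=p;r=[]
        for k,uv in obs.items():
            a=.05*k;P=[cx+a*np.cos(th)-.0125*np.sin(th),cy,cz-a*np.sin(th)-.0125*np.cos(th)]
            q=s2uv(s,P);r+=list(q-np.array(uv))
        return np.array(r)
    f=least_squares(res,[0,0,.008,.1]);return np.round(f.x[:3],4),np.degrees(f.x[3]),np.abs(f.fun).max()
def s2uv(s,P):
    W=np.linalg.inv(s['tool_from_camera']);return cv2.projectPoints(np.array([P],float),cv2.Rodrigues(W[:3,:3])[0],W[:3,3],s['mtx'],s['dist'])[0][0,0]
E
python3 - <<'E'
from h import *
s=shot('wrist')
print(fit(s,{2:(326,53),1:(326,208),0:(326,333)}))
print(fit(s,{2:(326,67),1:(326,230),0:(326,336),-1:(326,411)}))
E
```

```text
(array([0.0003, 0.0015, 0.0074]), np.float64(0.13878179936506554), np.float64(0.14324149662456875))
(array([0.0012, 0.0015, 0.0085]), np.float64(15.535169367883702), np.float64(0.38216961724123166))
```

The bar is tilted 15.5°, and by computation the free end's underside is about 35 mm above the rim. Next I draw it back along its length, then lift it.

```bash
python3 -m handwheel '[[[0.006,0,0,0,1],[0.008,0,0,0,1],[0.008,0,0,0,1],[0.008,0,0,0,1],[0.008,0,0,0,1],[0,0,0,0,1]]]'
python3 - <<'E'
from h import *
s=shot('wrist','w7.png')
s=shot('scene');cv2.imwrite('pics/s7z.png',cv2.resize(s['color'][160:360,220:440,::-1],None,fx=3,fy=3))
E
```

```text
clock: 7.6
tool_pos: [0.5804, -0.0446, 0.1028]
orientation: [180.0, -0.0, -160.5]
force: [-0.9, 0.3, -1.2]
opening: 0.0246
```

View pics/s7z.png

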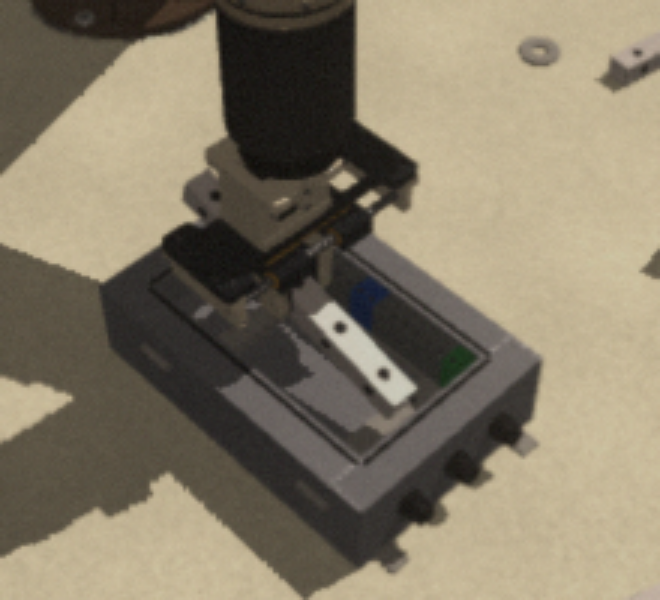

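View pics/w7.png

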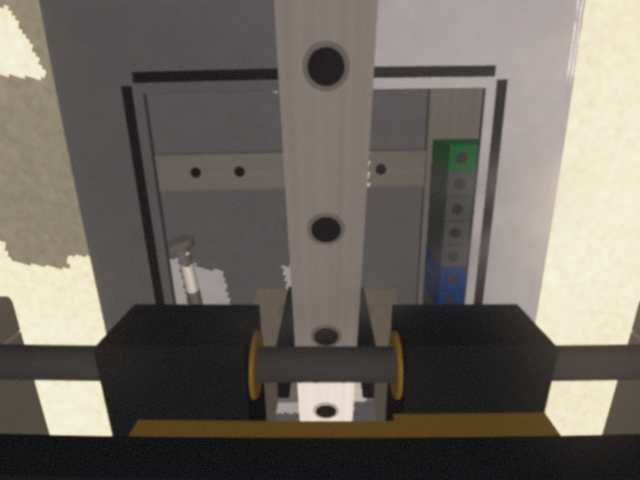

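The lower end, near (400,400) in the scene crop, is clear of the +x lip, and wrist force is down to about the bar's weight. Next I lift straight up.

```bash
python3 -m handwheel '[[[0,0,-0.006,0,1],[0,0,-0.01,0,1],[0,0,-0.012,0,1],[0,0,-0.012,0,1],[0,0,-0.012,0,1],[0,0,-0.01,0,1],[0,0,-0.006,0,1],[0,0,0,0,1]]]'
python3 - <<'E'
from h import *
s=shot('wrist','w8.png')
for uv in((160,110),(160,120),(160,130)): print(uv,np.round(np.linalg.inv(toolT(telemetry.get_obs()))@np.r_[onz(s,uv,.08),1],4))
s=shot('scene');cv2.imwrite('pics/s8z.png',cv2.resize(s['color'][160:360,220:440,::-1],None,fx=3,fy=3))
E
```

```text
clock: 8.37
tool_pos: [0.5833, -0.0438, 0.1725]
orientation: [-180.0, 0.2, -160.5]
force: [0.1, 0.6, -1.5]
opening: 0.0246
(160, 110) [ 0.0812 -0.0913  0.0913  1.    ]
(160, 120) [ 0.0758 -0.092   0.0913  1.    ]
(160, 130) [ 0.0704 -0.0926  0.0913  1.    ]
```

View pics/s8z.png

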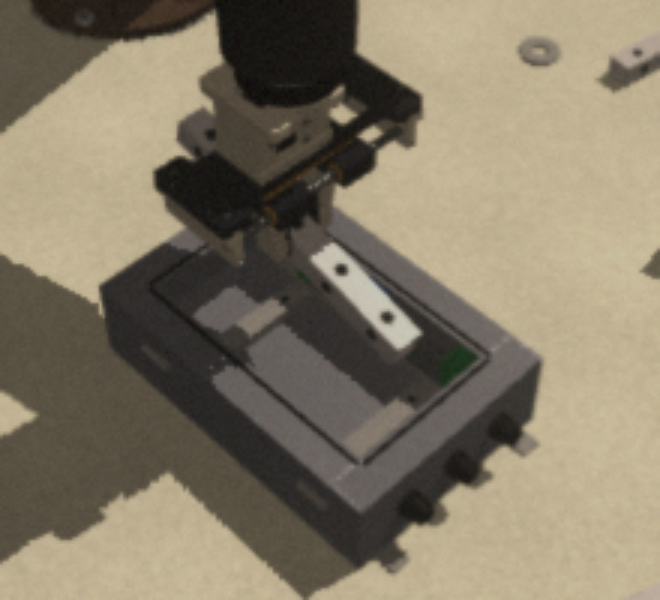

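View pics/w8.png

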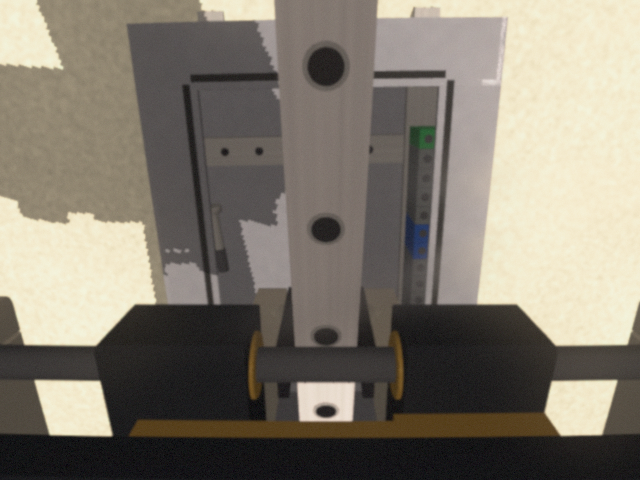

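Run:
```python
from h import *
s=shot('wrist');o=telemetry.get_obs();print(o['tool_pos'],o['orientation']);T=np.linalg.inv(toolT(o))
for uv in((131,24),(505,18),(192,82),(445,79),(192,74),(445,71)): P=onz(s,uv,.08);print(uv,np.round(P,4),np.round(T@np.r_[P,1],4))
print(fit(s,{2:(326,67),1:(326,230),0:(326,336),-1:(326,411)}))
```

```text
[ 0.58195652 -0.04396587  0.17007856] [ 1.79981733e+02 -3.70973629e-02 -1.60480297e+02]
(131, 24) [ 0.4975 -0.1807  0.08  ] [ 0.1252 -0.1007  0.0901  1.    ]
(505, 18) [0.4294 0.0029 0.08  ] [0.1281 0.0951 0.0902 1.    ]
(192, 82) [ 0.515  -0.1431  0.08  ] [ 0.0961 -0.0711  0.0901  1.    ]
(445, 79) [ 0.4677 -0.0143  0.08  ] [0.0977 0.0661 0.0902 1.    ]
(192, 74) [ 0.5111 -0.1441  0.08  ] [ 0.1002 -0.0707  0.0901  1.    ]
(445, 71) [ 0.464 -0.016  0.08 ] [0.1018 0.0657 0.0902 1.    ]
(array([0.0012, 0.0015, 0.0085]), np.float64(15.535184003292056), np.float64(0.3821702526519175))
```

```bash
python3 -m handwheel '[[[-0.008,0,0,0,1],[-0.01,0,0,0,1],[-0.01,0,0,0,1],[-0.006,0,0,0,1],[0,0,0.01,0,1],[0,0,0.01,0,1],[0,0,0.01,0,1],[0,0,0.005,0,1],[0,0,0,0,1]]]'
python3 - <<'E'
from h import *
s=shot('scene');cv2.imwrite('pics/s9z.png',cv2.resize(s['color'][160:360,220:440,::-1],None,fx=3,fy=3))
o=telemetry.get_obs();print(o['tool_pos'],o['force'])
E
```

```text
clock: 9.27
tool_pos: [0.6132, -0.0329, 0.1337]
orientation: [180.0, -0.2, -160.5]
force: [-0.3, 0.4, -0.7]
opening: 0.0246
[ 0.61367081 -0.03286016  0.13462572] [-0.0583691  -0.50669084 -0.9384926 ]
```

View pics/s9z.png

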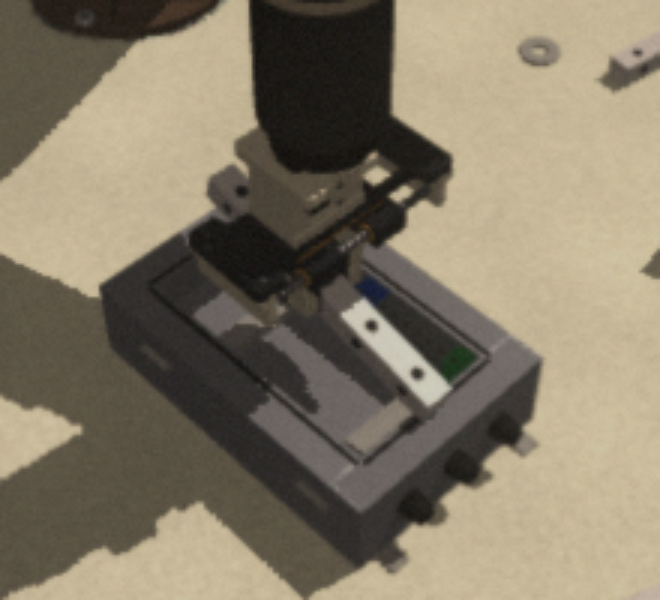

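The low end sits just over the +x gasket, near (428,410). I shift 4 mm further over the lip, then press down gently in stages.

```bash
python3 -m handwheel '[[[0,0,-0.003,0,1],[-0.004,0,0,0,1],[0,0,0.003,0,1],[0,0,0.002,0,1],[0,0,0.002,0,1],[0,0,0.002,0,1],[0,0,0.002,0,1],[0,0,0.002,0,1],[0,0,0.002,0,1],[0,0,0,0,1]]]'
python3 - <<'E'
from h import *
s=shot('wrist','w10.png')
s=shot('scene');cv2.imwrite('pics/s10z.png',cv2.resize(s['color'][160:360,220:440,::-1],None,fx=3,fy=3))
o=telemetry.get_obs();print(o['tool_pos'],o['force'])
E
```

```text
clock: 10.15
tool_pos: [0.618, -0.0313, 0.1232]
orientation: [180.0, -0.0, -160.5]
force: [-1.4, -0.9, 1.5]
opening: 0.0246
[ 0.61810792 -0.0312924   0.123439  ] [-0.63172733 -0.94613893  0.84294152]
```

View pics/w10.png

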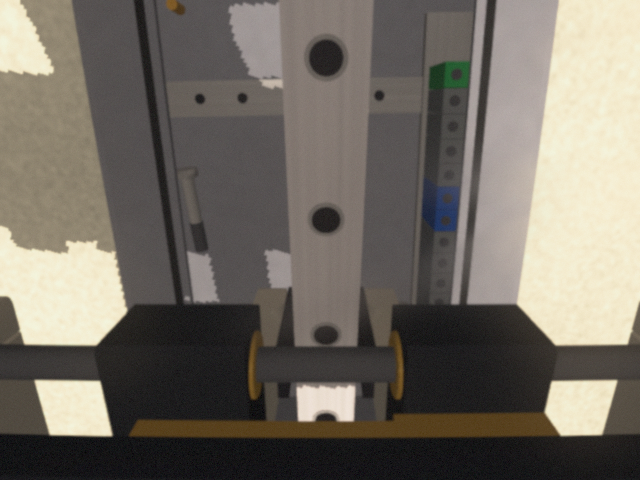

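View pics/s10z.png

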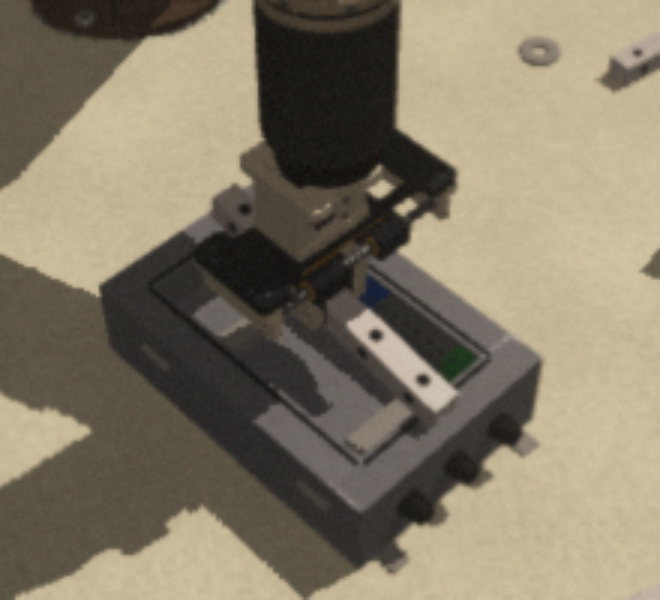

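```bash
python3 -m handwheel '[[[0,0,0.002,0,1],[0,0,0.002,0,1],[0,0,0.002,0,1],[0,0,0.002,0,1],[0,0,0.002,0,1],[0,0,0.002,0,1],[0,0,0.002,0,1],[0,0,0.002,0,1],[0,0,0.002,0,1],[0,0,0,0,1]]]'
cat > tilt.py <<'E'
from h import *
import sys
s=shot('wrist',sys.argv[1]);o=telemetry.get_obs();print(o['tool_pos'],o['force'])
g=cv2.cvtColor(s['color'],cv2.COLOR_RGB2GRAY)
ob={}
for k,(v0,v1) in {2:(30,90),1:(190,250),0:(322,343)}.items():
    p=g[v0:v1,305:348];m=(p<np.percentile(p,50)*.55).astype(np.uint8)
    n,l,st,c=cv2.connectedComponentsWithStats(m);i=1+np.argmax(st[1:,4]);ob[k]=(c[i][0]+305,c[i][1]+v0)
print({k:np.round(v,1) for k,v in ob.items()},fit(s,ob))
E
python3 tilt.py w11.png
```

```text
clock: 11.08
tool_pos: [0.618, -0.0312, 0.1051]
orientation: [180.0, -0.0, -160.5]
force: [-0.6, -0.1, 0.6]
opening: 0.0249
[ 0.61807688 -0.03126046  0.10529339] [-0.64229665 -0.24238435  0.18894694]
{2: array([325.6,  53. ]), 1: array([325.5, 208.6]), 0: array([326.2, 334.6])} (array([0.0002, 0.0014, 0.0064]), np.float64(-0.30552301725404446), np.float64(0.5804385862706454))
```

View pics/w11.png

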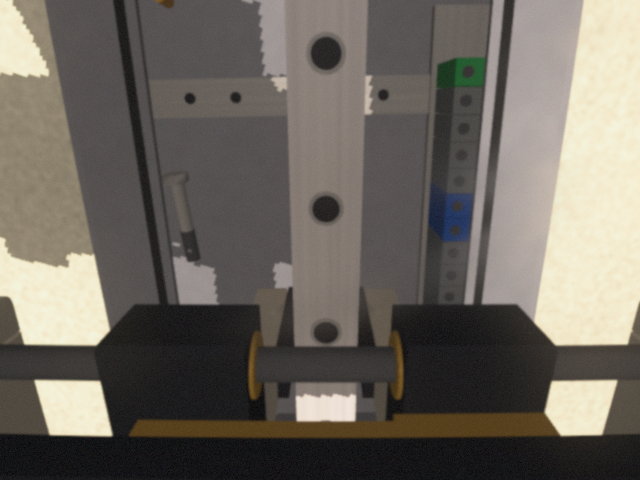

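Run:
```python
import cv2,numpy as np
from h import *
s=shot('wrist')
for f in('w3.png','w11.png'):
    g=cv2.imread('pics/'+f,0);ob={}
    for k,(v0,v1) in {2:(30,90),1:(190,250),0:(322,343)}.items():
        p=g[v0:v1,305:348];m=(p<np.percentile(p,50)*.55).astype(np.uint8)
        n,l,st,c=cv2.connectedComponentsWithStats(m);i=1+np.argmax(st[1:,4]);ob[k]=(c[i][0]+305,c[i][1]+v0)
    print(f,{k:np.round(v,1) for k,v in ob.items()},fit(s,ob),fit(s,{k:ob[k] for k in(1,2)}))
    for v in(20,100,150,250,280):
        r=g[v,240:420].astype(float);d=np.diff(cv2.GaussianBlur(r[None],(5,1),0)[0]);print(v,240+np.argmax(d[:90]),240+90+np.argmin(d[90:]),end=' | ')
    print()
```

```text
w3.png {2: array([325.6,  53.5]), 1: array([325.6, 208.1]), 0: array([326.3, 336.3])} (array([-0.0001,  0.0014,  0.0049]), np.float64(-2.317203961791827), np.float64(0.6374345802132098)) (array([ 0.0286,  0.0013, -0.1079]), np.float64(-54.33599461945343), np.float64(5.684341886080802e-14))
20 284 367 | 100 286 387 | 150 288 362 | 250 291 360 | 280 292 359 | 
w11.png {2: array([325.6,  53. ]), 1: array([325.5, 208.6]), 0: array([326.2, 334.3])} (array([0.0002, 0.0014, 0.0066]), np.float64(-0.11523456642678741), np.float64(0.5394624676627586)) (array([0.0044, 0.0013, 0.0176]), np.float64(13.173501354682749), np.float64(2.842170943040401e-14))
20 259 367 | 100 241 371 | 150 288 363 | 250 291 360 | 280 273 359 |
```

```bash
python3 -m handwheel '[[[0,0,-0.004,0,1],[0,0,-0.008,0,1],[0,0,-0.012,0,1],[0,0,-0.014,0,1],[0,0,-0.014,0,1],[0.003,0,-0.014,0,1],[0.004,0,-0.014,0,1],[0.004,0,-0.014,0,1],[0.003,0,-0.014,0,1],[0,0,-0.012,0,1],[0,0,-0.008,0,1],[0,0,-0.004,0,1],[0,0,0,0,1],[0,0,0,0,1]]]'; python3 tilt.py w12.png
python3 - <<'E'
from h import *
s=shot('scene');cv2.imwrite('pics/s12z.png',cv2.resize(s['color'][120:360,220:440,::-1],None,fx=2.5,fy=2.5))
s=shot('side');cv2.imwrite('pics/d12z.png',cv2.resize(s['color'][110:310,270:450,::-1],None,fx=3,fy=3))
E
```

```text
clock: 12.35
tool_pos: [0.6047, -0.0359, 0.2372]
orientation: [180.0, -0.0, -160.5]
force: [0.0, 0.3, -1.0]
opening: 0.0245
[ 0.60454554 -0.0359116   0.23679717] [ 0.45801159 -0.38761502 -1.33838961]
{2: array([325.6,  53.2]), 1: array([325.6, 209.1]), 0: array([326. , 335.1])} (array([0.0001, 0.0014, 0.0061]), np.float64(-0.16864393939253508), np.float64(0.373988306277397))
```

View pics/s12z.png

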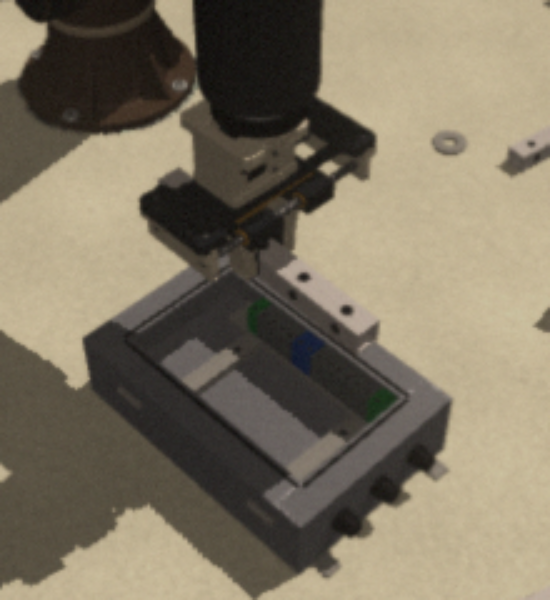

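View pics/d12z.png

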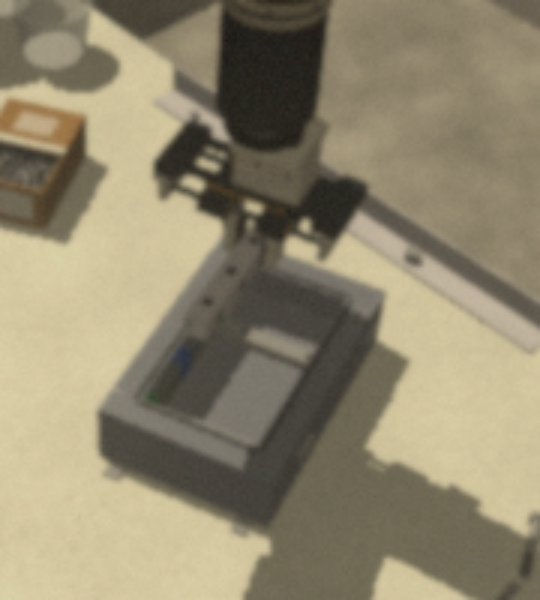

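View pics/w12.png

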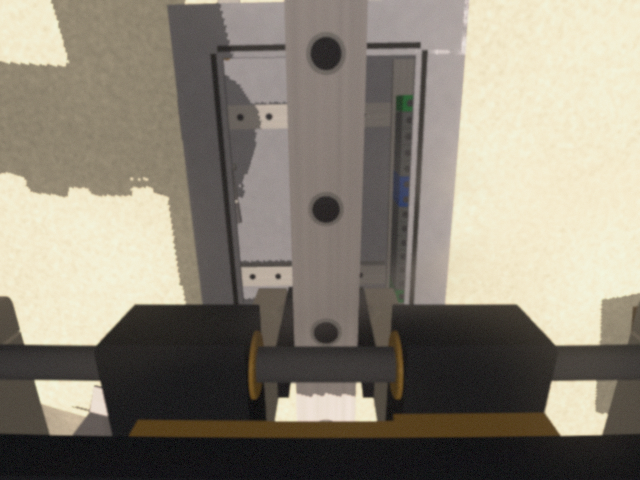

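Everything looks right: the bar is clear, level by eye, and the housing is unmoved. I'll refine the tilt estimate using the bar's edge lines and several frames.

Run:
```python
from h import *
s=shot('wrist')
def edges(g):
    gx=cv2.Sobel(cv2.GaussianBlur(g,(0,0),1.2).astype(np.float32),cv2.CV_32F,1,0)
    out=[]
    for lo,hi,sg in((270,300,0),(352,385,0)):
        pts=[]
        for v in range(5,285):
            r=np.abs(gx[v,lo:hi]);i=int(np.argmax(r))
            if 0<i<hi-lo-1 and r[i]>15:
                den=r[i-1]-2*r[i]+r[i+1];pts.append((lo+i+.5*(r[i-1]-r[i+1])/den,v))
        pts=np.array(pts)
        A=np.c_[pts[:,1],np.ones(len(pts))]
        f=least_squares(lambda p:A@p-pts[:,0],[0,np.median(pts[:,0])],loss='cauchy',f_scale=.3);out.append(f.x)
    return out
def pred(cx,cz,th):
    E=[]
    for y in(-.0125,.0125):
        q=np.array([s2uv(s,[cx+a*np.cos(th)-.0125*np.sin(th),.0014+y,cz-a*np.sin(th)-.0125*np.cos(th)]) for a in(.03,.06,.09,.11)])
        E.append(np.polyfit(q[:,1],q[:,0],1))
    return E
for f in('w3','w6','w10','w11','w12'):
    e=edges(cv2.imread(f'pics/{f}.png',0))
    w=lambda e,v:(e[1][0]-e[0][0])*v+e[1][1]-e[0][1]
    r=least_squares(lambda p:[w(pred(.0005,p[0],p[1]),v)-w(e,v) for v in(50,250)],[.008,.05])
    print(f,'w50 %.2f w250 %.2f'%(abs(w(e,50)),abs(w(e,250))),'cz %.4f tilt %.2f'%(r.x[0],np.degrees(r.x[1])))
```

```text
w3 w50 80.13 w250 68.95 cz 0.0083 tilt 0.74
w6 w50 98.92 w250 74.47 cz 0.0085 tilt 15.46
w10 w50 90.31 w250 71.97 cz 0.0083 tilt 9.48
w11 w50 80.66 w250 69.26 cz 0.0079 tilt 0.98
w12 w50 81.00 w250 69.22 cz 0.0083 tilt 1.53
```

```bash
python3 -m handwheel '[[[0,0,0,0,1],[0,0,0,0,1],[0,0,0,0,1],[0,0,0,0,1]]]'
python3 - <<'E'
from h import *
from plant import close_job
s=shot('scene','s13.png');a=cv2.imread('pics/scene0.png')
for k in('mouth','housing'):
    d=place_of(k,s)[0];print(k,d['conf'],np.round(onz(s,d['xy'],.08 if k=='mouth' else 0),4))
o=telemetry.get_obs();print(o['tool_pos'],o['qvel'].round(2),o['opening'])
print(close_job())
E
```

```text
clock: 12.88
tool_pos: [0.6049, -0.036, 0.2374]
orientation: [180.0, -0.0, -160.5]
force: [-0.3, 0.2, -1.2]
opening: 0.025
mouth 0.74 [ 0.612  -0.0389  0.08  ]
housing 0.84 [ 0.5993 -0.0361  0.    ]
[ 0.60490064 -0.03594731  0.23755071] [ 0.06 -0.04  0.1  -0.03  0.1   0.07] 0.024979052026680958
the job is handed in; nothing more can be done
None
```

The bar is out of the housing and still gripped by its middle, level and steady over the housing. I handed the job in at about 13 s.

**What I did:**
- I gripped the bar by its middle and shifted it 19 mm under the gland-end (+x) lip.
- I lifted so the lip tilted the bar to about 15.5° in the pads, drew the free end out over the other lip, and raised the bar clear.
- The gripper cannot tilt the tool, so I levelled the bar by pressing its low end lightly on top of the +x lip. I then lifted it over the middle of the mouth.

**Last checks:**
- **Height:** the bar's underside is about 136 mm above the rim.
- **Level:** the bar's edges in the wrist picture give a tilt of 1.5°. The same measurement gave 0.7° soon after I gripped the bar level in the housing, so the bar is about 1° off level. A fit to the hole positions gave -0.2°, so the two methods differ by nearly 2°, within what I can measure.
- **Grip:** the jaws are open 25 mm, the force is about the bar's weight, and the arm is still.
- **Force:** the highest wrist reading I saw was about 6 N, when the jaws closed.
- **Housing:** its outline stayed at the same pixels in the scene pictures. The network's position estimates scattered by 5–10 mm, as they did before I moved anything, and one wrist comparison of the gasket edge was about 4 mm off. I put that down to picking the edge by eye.
- **Other things on the bench:** I kept clear of them but did not compare them one by one at the end.

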